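# Close the board tester and hold it shut

### The arm

A 6-joint arm with a two-finger parallel gripper is mounted at the origin on the work surface. World frame = base frame: x ahead of the robot, y to its left, z up, the work surface at z = 0. Lengths are in m, angles in rad, forces in N, time in s.
With the tool pointing down it reaches from about 0.35 to 0.975 m from the base axis. Payload 7.1 kg.
Tool frame: the origin (TCP) lies midway between the tips of the shut fingers; the grasp point (between the pads) lies behind it (arm.tcp_to_grasp is the z of the grasp point in the tool frame, in m); z points along the fingers, y is the line along which they close (so a half turn about z gives the same grasp; the last joint's range is limited). The gripper opens to 88 mm and grips with 3 to 60 N. Pads are 20 mm wide; open, the fingers measure 115 mm over their backs; the gripper's body (75 mm by 178 mm) begins 61 mm behind the grasp point.
Start: joints at [-0.019, 0.423, 1.63, -0, 1.089, -0.019], TCP at [0.625, 0, 0.223] pointing down, gripper open.
Joint ranges: [-3, 3], [-0.9, 2.11], [0.09, 2.58], [-1.31, 4.45], [0.11, 2.69], [-2.54, 2.54]. Speed limits (rad/s): [2.39, 2.39, 3.01, 3.14, 3.14, 3.14].

### API

Orientations are given as a 3x3 rotation matrix whose columns are the frame's x, y, z axes.
In Python, from plant import arm gives the robot as it stands.
- The arm moves only by the tool jog_arm, never from a script. Its argument "series" is a list of rows, each a list of 3 entries, a list of its own where there are three numbers: the shift along the world's x, y, z in cm, then the turn about the world's z in rad, then the finger opening in cm, from 0 to 8.78. In form: [[[dx, dy, dz], roll, hand], ...]. A call has 1 to 8 rows; each row is the pose to reach, as a shift and turn from the pose commanded when the call began; what a row does not reach only later rows make up. A row lasts 1/12 s, in which the tool goes at most 41.7 mm and 7.16 degrees, less where a joint would pass 70% of its speed; a pose out of reach is approached as far as the arm can. A call with a gripper value outside its range is refused whole. The fingers move at their own pace and stop on an object; "grip_force" is the grip in N (left out, the last holds). Time passes only in rows, so rows that repeat a pose let the fingers close. It gives the time, the measured TCP pose, the force, the opening and the grip force at its end, in the units of the state.
- arm.read_state(): the state, without advancing time (a new reading comes with each control period).
- arm.capture(name): name is "scene" or "side" or "wrist"; returns a dict with "image" (480x640x3 uint8, red, green, blue), "camera_matrix" (3x3 intrinsics, pixels), "R" (3x3) and "t" (3): a world point X has camera coordinates R X + t. Camera axes: x right, y down, z forward; pixel columns grow to the right and rows downward; lengths in m; the calibration is good to about 2 mm. A picture is of the moment at which its call begins. There is no depth.
- arm.finish_job(): hands the job in; it is judged then, once.
Trained networks look in a picture, given as the dict that the camera call returned (one of the last four; its "shot" number tells which), for a name from the list of things; names that differ only in an ending like _2 or _b are one class to them, and where a whole thing is asked for, a point or a joint stands for the part that bears it (a point fixed in the world has none). Each returns a list of dicts, best first, with "p" (0 to 1); they miss things now and then, are a little off and sometimes report something else, mostly with a low value. They report only what shows in the picture. A call takes as long as a camera call. They do not tell look-alikes from the thing itself.
- arm.regions_of(thing, picture): "region" (480x640 bool, what is visible of it) and "position" ([row, column] in pixels, amid what is visible of it).
- arm.place_of(thing, picture): "position" ([row, column] in pixels: a listed point, or the origin of a listed thing).
The state is a dict: "t": time; "qpos": joint angles; "joint_vel": joint speeds; "tau": joint torques, N m; "ee_pos": TCP position; "eef_rot": TCP orientation; "ft_force": force on the tool from outside, world axes, zero at the start; "ft_torque": the same for the moment, N m; "grip_width": opening from 0.0 (shut) to 1.0 (fully open); "finger_force": force on a finger pad.
Only numpy, scipy, OpenCV 4.12 (cv2) and the standard library are available. Lean on these libraries where they do the work, as an engineer would, in place of code of your own. Each camera call takes 0.05 s, during which the arm holds its last target. There are 200 camera calls.

### The job

Get the circuit board tester on the school workbench ready for a reading. First push both black plug-in relays on its board fully down into their sockets; then fit the loose upper half over the two dowels of the fixed lower half, the big hole over the thick dowel, press it down flat against its spring probes until the halves meet, and finish while still holding it pressed shut, because the probes lift it as soon as you let go. Leave the pen tin, the wire spool and the screwdriver where they are.

Things in the scene. Friction and masses are not known exactly. Their poses are not given: they have to be found in the camera images.
- upper_center (a point): Centre (half-way up) of the loose upper half: a beige plastic upside-down box 104 long (its x) x 54 wide (its y) x 48 mm high, hollow below (inner height 42 mm), 0.15 to 0.23 kg, with plain sides to grip. A lug at each end, 30 long, 50 wide, 10 mm thick, flush with the underside, is drilled through. It starts on the bench, open side down, its +x within 0.9 rad of the robot's +x. z is up.
- big_hole (a point): Centre of the 14.5 mm hole in the lug at the upper half's +x end, at the underside, 67 mm in x and 24 mm below upper_center. Axes as the upper half.
- small_hole (a point): Centre of the 10.5 mm hole in the lug at the upper half's -x end, at the underside, 67 mm in -x and 24 mm below upper_center. Axes as the upper half.
- big_dowel (a point): Foot of the thick steel dowel (12 mm diameter, 26 mm high, top 8 mm tapered to 7 mm) at the +x end of the fixed lower half, an aluminium block 170 long (its x) x 58 wide x 22 mm high. The point is on the block's top face, 67 mm from its middle, 22 mm above the bench; +x is within 0.45 rad of the robot's +x. Halves shut: the big hole's point coincides with it. z is up.
- small_dowel (a point): Foot of the thin steel dowel (8 mm diameter, 26 mm high, its top 8 mm tapering to 3 mm diameter) at the -x end of the lower half, on its top face. With the halves shut the small hole's point coincides with it. Axes as the lower half.
- relay_a_top (a point): Centre of the top face of one black relay, 28 x 22 mm seen from above and 22 mm high, 22 mm from the block's middle towards the thick dowel. Fully home its top is 54 mm above the bench; it starts 2.5 to 5 mm higher.
- relay_b_top (a point): The same for the other relay, equal in size, 22 mm from the block's middle towards the thin dowel.
- relay_a (a joint): How far relay a has been pushed in, m: starts 0.001 to 0.0035, 0.006 is fully home (hard stop). It slides straight down against about 5 N of friction and stays where it is left.
- relay_b (a joint): The same for relay b.
- probes (a joint): How far the four brass spring probes (7 mm diameter, two beside each dowel, all moving together) have been pushed down, m: 0 is free, standing 5 mm above the block's top face; 0.005 when the halves meet face to face. The springs push up with 5 N in all at 0 and 10 N at 0.005, more than the upper half's weight.
- pen_tin_center (a point): Centre of a red tin of pens, 70 mm across, 75 mm high (pens to 125 mm above the bench), a bystander at the left.
- wire_spool_center (a point): Centre of a small copper wire spool, 40 mm across, 26 mm high, a bystander.
- screwdriver_grip (a point): Handle of a screwdriver lying on the bench, a bystander at the right.
Not all that is in view belongs to the job. What is shaped like the part that bears upper_center but purple is not meant.

How it is judged:
By the outcome, as a careful person would: the job done as asked, in the order asked, and still so for the second after the job is handed in, while the arm keeps its last pose, push and grip.
It also fails if it takes over 61 s, if anything falls off the work surface, if the arm or the gripper's body presses on something with over 40 N, if the wrist force passes 120 N, or if a joint passes its speed limit or range.

## Working session

There is one attempt and no reset: what is moved stays moved. The work goes in short steps, Python scripts to look and compute and a tool call to move; the robot and the scene stay as the last step left them, time stands still between calls to the robot, and variables do not carry over. Pictures are saved under pics/ and viewed, at most 10 in all, crops included, and the job is handed in when it is done.

Besides the shell and the picture viewer there is one more tool, called after ">>>" as name([rows], argument=value, ...), one row to a line, values as JSON. jog_arm: Moves the arm, as the interface text tells. Its arguments: {"type":"object","properties":{"series":{"type":"array","items":{"type":"array"}},"grip_force":{"type":"number"}},"required":["series"]}

```bash
mkdir -p pics; cat > h.py <<'E'
import numpy as np, cv2
from plant import arm
def save(n,im): cv2.imwrite('pics/'+n,im[:,:,::-1])
def onplane(c,rc,z):
    K=c["camera_matrix"];R=np.array(c["R"]);t=np.array(c["t"])
    d=R.T@np.linalg.inv(K)@np.array([rc[1],rc[0],1.]);o=-R.T@t
    return o+d*(z-o[2])/d[2]
def proj(c,X):
    p=c["camera_matrix"]@(np.array(c["R"])@np.array(X)+c["t"]);return p[1]/p[2],p[0]/p[2]
E
python3 - <<'E'
from h import *
Z=dict(upper_center=.024,big_hole=0.0,small_hole=0.0,big_dowel=.022,small_dowel=.022,relay_a_top=.058,relay_b_top=.058)
ims=[]
for n in("scene","side"):
    c=arm.capture(n);ims.append(c["image"])
    for k,z in Z.items():
        print(n,k,[(np.round(d["position"],0).tolist(),round(d["p"],2),np.round(onplane(c,d["position"],z)[:2],4).tolist()) for d in arm.place_of(k,c)[:4]])
    save(n+'0.png',c["image"])
print(arm.read_state()["t"],arm.tcp_to_grasp)
E
```

```text
scene upper_center [([230.0, 302.0], 0.78, [0.4085, -0.003]), ([178.0, 366.0], 0.68, [0.2908, 0.2269]), ([255.0, 220.0], 0.67, [0.415, -0.2123]), ([235.0, 377.0], 0.65, [0.4925, 0.1648])]
scene big_hole [([220.0, 462.0], 0.85, [0.5052, 0.4034]), ([201.0, 367.0], 0.82, [0.3509, 0.2035]), ([253.0, 395.0], 0.57, [0.546, 0.1911])]
scene small_hole [([224.0, 288.0], 0.91, [0.3546, -0.0219]), ([243.0, 420.0], 0.73, [0.5398, 0.2638]), ([227.0, 356.0], 0.7, [0.4269, 0.1366])]
scene big_dowel [([297.0, 225.0], 0.67, [0.5396, -0.2308])]
scene small_dowel [([255.0, 218.0], 0.77, [0.413, -0.217])]
scene relay_a_top [([273.0, 222.0], 0.58, [0.5, -0.2224])]
scene relay_b_top [([259.0, 219.0], 0.56, [0.4584, -0.2196])]
side upper_center [([257.0, 369.0], 0.93, [0.4114, -0.0115]), ([337.0, 252.0], 0.85, [0.5089, 0.3349]), ([288.0, 302.0], 0.8, [0.4975, 0.1613]), ([348.0, 366.0], 0.78, [0.2918, 0.2352])]
side big_hole [([258.0, 339.0], 0.97, [0.4859, 0.0089]), ([294.0, 274.0], 0.93, [0.5548, 0.1937]), ([336.0, 341.0], 0.7, [0.3595, 0.2189])]
side small_hole [([301.0, 333.0], 0.89, [0.4258, 0.1401]), ([271.0, 392.0], 0.87, [0.3515, -0.0215]), ([374.0, 391.0], 0.73, [0.2238, 0.25]), ([320.0, 265.0], 0.65, [0.526, 0.2699])]
side big_dowel [([198.0, 366.0], 0.79, [0.5333, -0.2231])]
side small_dowel [([213.0, 403.0], 0.73, [0.4166, -0.2184])]
side relay_a_top [([190.0, 376.0], 0.65, [0.5049, -0.2277])]
side relay_b_top [([196.0, 393.0], 0.41, [0.4526, -0.2257])]
0.8 -0.0187
```

View pics/scene0.png

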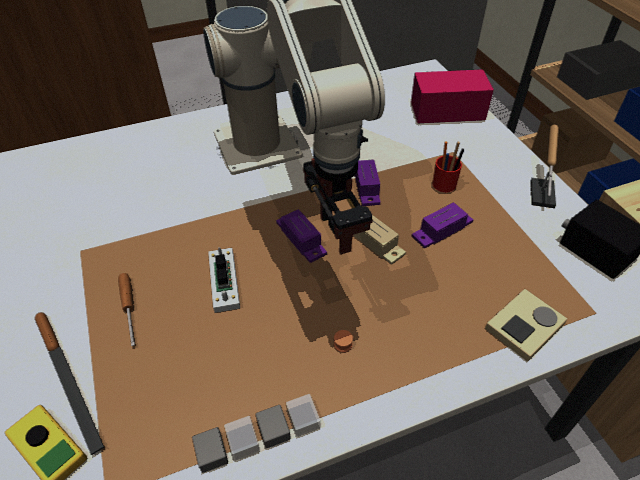

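View pics/side0.png

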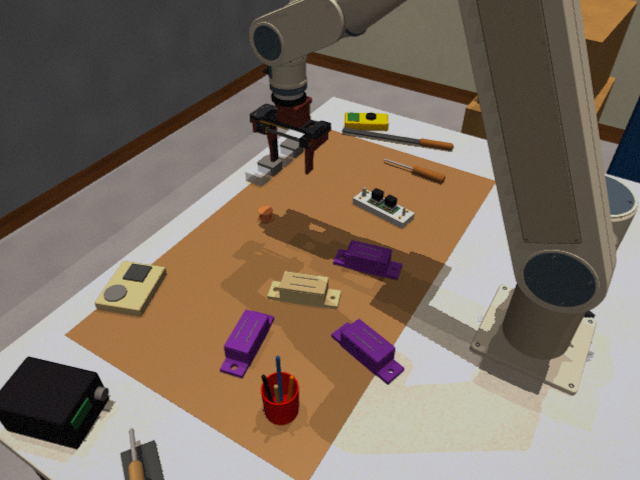

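The only beige box with lugs is at scene (235,377) and side (288,302). The three look-alikes at scene (230,302), (178,366) and (215,445) are purple, so they aren't the part. The lower half is at scene (280,223). I'll confirm the beige one in a close crop before grasping; first I go above the lower half.

>>> jog_arm([
  [[-15,-22.2,0],-1.64,3.05],
  [[-15,-22.2,0],-1.64,3.05],
  [[-15,-22.2,0],-1.64,3.05],
  [[-15,-22.2,0],-1.64,3.05],
  [[-15,-22.2,0],-1.64,3.05],
  [[-15,-22.2,0],-1.64,3.05],
  [[-15,-22.2,0],-1.64,3.05],
  [[-15,-22.2,0],-1.64,3.05],
])

```text
t: 1.47
ee_pos: [0.4728, -0.2248, 0.2229]
eef_rot: [[0.847, 0.532, -0.0], [0.532, -0.847, -0.001], [-0.001, 0.0, -1.0]]
ft_force: [-0.2, -0.4, -0.0]
grip_width: 0.431
finger_force: 0.0
```

>>> jog_arm([
  [[0.2,0.3,0],0.94,3.05],
  [[0.2,0.3,0],0.94,3.05],
  [[0.2,0.3,0],0.94,3.05],
  [[0.2,0.3,0],0.94,3.05],
  [[0.2,0.3,0],0.94,3.05],
  [[0.2,0.3,0],0.94,3.05],
  [[0.2,0.3,0],0.94,3.05],
  [[0.2,0.3,0],0.94,3.05],
])

```text
t: 2.13
ee_pos: [0.477, -0.219, 0.2228]
eef_rot: [[0.054, 0.999, 0.0], [0.999, -0.054, -0.0], [-0.0, 0.0, -1.0]]
ft_force: [0.2, -0.6, 0.3]
grip_width: 0.348
finger_force: 0.0
```

```bash
cat > lk.py <<'E'
from h import *
import sys
def look(name,Z,cams=("wrist",)):
    for n in cams:
        c=arm.capture(n)
        for k,z in Z.items():
            print(n,k,[(np.round(d["position"],0).tolist(),round(d["p"],2),np.round(onplane(c,d["position"],z)[:2],4).tolist()) for d in arm.place_of(k,c)[:2]])
        save(name+n+'.png',c["image"])
    s=arm.read_state();R=np.array(s["eef_rot"])
    print(s["t"],np.round(s["ee_pos"],4),"yaw y",np.arctan2(R[1,1],R[0,1]),"grip",s["grip_width"],np.round(s["ft_force"],1))
    return c
BLK=dict(big_dowel=.022,small_dowel=.022,relay_a_top=.0575,relay_b_top=.0575)
UP=dict(upper_center=.024,big_hole=0.0,small_hole=0.0)
E
python3 -c "
from lk import *
look('b1',BLK,('scene','side','wrist'))"
```

```text
scene big_dowel [([298.0, 225.0], 0.65, [0.5413, -0.2326])]
scene small_dowel [([255.0, 220.0], 0.77, [0.4137, -0.2135])]
scene relay_a_top [([275.0, 219.0], 0.45, [0.5025, -0.2313])]
scene relay_b_top [([259.0, 220.0], 0.45, [0.4573, -0.2171])]
side big_dowel [([198.0, 365.0], 0.89, [0.5367, -0.2248])]
side small_dowel [([215.0, 401.0], 0.79, [0.4161, -0.2065])]
side relay_a_top [([189.0, 378.0], 0.48, [0.5045, -0.2343])]
side relay_b_top [([195.0, 392.0], 0.58, [0.4584, -0.2309])]
wrist big_dowel [([221.0, 381.0], 0.68, [0.5414, -0.2321])]
wrist small_dowel [([210.0, 251.0], 0.75, [0.4066, -0.212])]
wrist relay_a_top [([229.0, 340.0], 0.85, [0.4961, -0.2285])]
wrist relay_b_top []
2.8833 [ 0.477  -0.2189  0.2227] yaw y -0.060155676097990746 grip 0.3453045304250802 [ 0.1 -0.4 -0.8]
```

View pics/b1wrist.png

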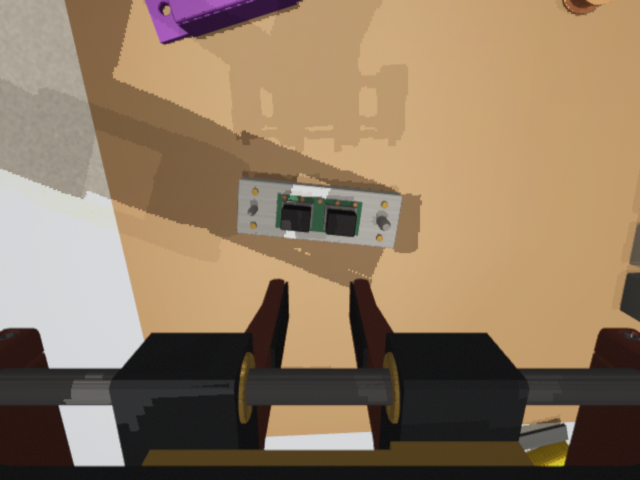

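The wrist view shows the lower half with both relays at about (215,295) and (220,342), the thin dowel at (210,252) and the thick one at (222,384). The dowel spacing measures 136 mm with yaw about -0.145. I'll press both relays at once, one under each fingertip.

>>> jog_arm([
  [[-0.3,-0.45,-4],-0.08,3.05],
  [[-0.3,-0.45,-8],-0.08,3.05],
  [[-0.3,-0.45,-12],-0.08,3.05],
  [[-0.3,-0.45,-14],-0.08,3.05],
  [[-0.3,-0.45,-15],-0.08,3.05],
  [[-0.3,-0.45,-15.5],-0.08,3.05],
  [[-0.3,-0.45,-15.5],-0.08,3.05],
])

```text
t: 3.47
ee_pos: [0.4741, -0.2235, 0.0674]
eef_rot: [[0.14, 0.99, -0.001], [0.99, -0.14, 0.0], [0.0, -0.001, -1.0]]
ft_force: [-0.1, 0.2, 0.5]
grip_width: 0.351
finger_force: 0.0
```

```bash
python3 -c "
from lk import *
look('b2',BLK,('wrist',))
c=arm.capture('side');r,q=map(int,proj(c,[.474,-.223,.05]));print(r,q)
save('b2side.png',cv2.resize(c['image'][max(r-60,0):r+60,q-80:q+80],None,fx=5,fy=5,interpolation=2))"
```

```text
wrist big_dowel [([266.0, 427.0], 0.78, [0.5405, -0.2325])]
wrist small_dowel [([257.0, 212.0], 0.65, [0.4084, -0.2083]), ([284.0, 282.0], 0.58, [0.4486, -0.2319])]
wrist relay_a_top [([288.0, 362.0], 0.88, [0.4961, -0.2254])]
wrist relay_b_top [([284.0, 278.0], 0.65, [0.4527, -0.2167])]
3.7167 [ 0.475  -0.2239  0.0691] yaw y -0.1399465946436395 grip 0.34581586637400863 [ 0.1 -0.9  1.1]
196 385
```

View pics/b2wrist.png

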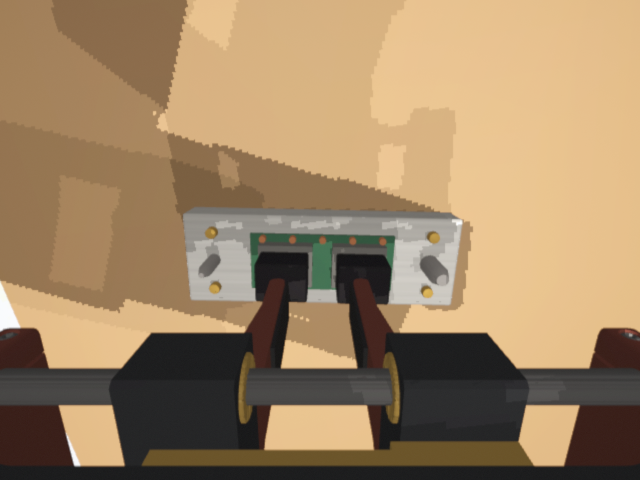

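>>> jog_arm([
  [[0,0.3,-0.4],-0.025,3.05],
  [[0,0.3,-0.7],-0.025,3.05],
  [[0,0.3,-0.9],-0.025,3.05],
  [[0,0.3,-1.1],-0.025,3.05],
  [[0,0.3,-1.2],-0.025,3.05],
  [[0,0.3,-1.3],-0.025,3.05],
  [[0,0.3,-1.4],-0.025,3.05],
  [[0,0.3,-1.4],-0.025,3.05],
])

```text
t: 4.43
ee_pos: [0.4742, -0.2206, 0.0543]
eef_rot: [[0.164, 0.986, 0.0], [0.986, -0.164, -0.0], [-0.0, 0.0, -1.0]]
ft_force: [-0.8, 1.6, 7.4]
grip_width: 0.346
finger_force: 3.8
```

>>> jog_arm([
  [[0,0,-0.1],0,3.05],
  [[0,0,-0.2],0,3.05],
  [[0,0,-0.2],0,3.05],
])

```text
t: 4.68
ee_pos: [0.4743, -0.2207, 0.0541]
eef_rot: [[0.164, 0.987, 0.001], [0.987, -0.164, -0.0], [-0.0, 0.001, -1.0]]
ft_force: [-7.2, 5.5, 29.6]
grip_width: 0.348
finger_force: 15.0
```

Both fingertips stop at z = 0.054 with the force rising sharply to 30 N, so the relays are home. Next I lift and go above the beige upper half.

>>> jog_arm([
  [[0,0,4],0,3.05],
  [[0,0,8],0,8.7],
  [[0,3,12],0,8.7],
  [[0,7,14],-0.12,8.7],
  [[0,11,15],-0.24,8.7],
  [[0.3,15,15],-0.36,8.7],
  [[0.6,19,15],-0.48,8.7],
  [[0.9,23,15],-0.6,8.7],
])

```text
t: 5.35
ee_pos: [0.4816, -0.0133, 0.2023]
eef_rot: [[0.665, 0.747, 0.002], [0.747, -0.665, -0.0], [0.001, 0.001, -1.0]]
ft_force: [-1.0, 0.0, -0.3]
grip_width: 0.842
finger_force: 0.0
```

>>> jog_arm([
  [[0.3,4,0],-0.12,8.7],
  [[0.6,8,0],-0.24,8.7],
  [[0.9,12,0],-0.36,8.7],
  [[0.9,15,0],-0.4,8.7],
  [[0.9,15.5,0],-0.4,8.7],
  [[0.9,15.5,0],-0.4,8.7],
])

```text
t: 5.85
ee_pos: [0.4904, 0.1422, 0.2015]
eef_rot: [[0.899, 0.438, 0.0], [0.438, -0.899, 0.0], [0.0, -0.0, -1.0]]
ft_force: [0.0, -0.2, 0.4]
grip_width: 0.992
finger_force: 0.0
```

```bash
python3 -c "
from lk import *
look('u1',BLK,('side',))
c=look('u1',UP,('scene','side','wrist'))
a=cv2.imread('pics/u1side.png');c=arm.capture('side');r,q=map(int,proj(c,[.474,-.221,.04]))
b=cv2.resize(a[r-36:r+36,q-48:q+48],(400,300));w=cv2.resize(cv2.imread('pics/u1wrist.png'),(400,300));cv2.imwrite('pics/u1.png',cv2.hconcat([w,b]))"
```

```text
side big_dowel []
side small_dowel [([214.0, 402.0], 0.88, [0.4158, -0.2128])]
side relay_a_top [([193.0, 375.0], 0.44, [0.501, -0.2141])]
side relay_b_top [([194.0, 392.0], 0.7, [0.461, -0.2357])]
6.1 [0.4905 0.1387 0.2014] yaw y -1.1236181987703031 grip 0.990962550020109 [-0.6 -0.  -0.2]
scene upper_center [([233.0, 377.0], 0.85, [0.488, 0.1683]), ([229.0, 297.0], 0.82, [0.4024, -0.013])]
scene big_hole [([256.0, 315.0], 0.87, [0.4837, 0.0041]), ([203.0, 369.0], 0.74, [0.3585, 0.2069])]
scene small_hole [([243.0, 418.0], 0.86, [0.5373, 0.2584]), ([228.0, 357.0], 0.68, [0.4325, 0.1381])]
side upper_center [([259.0, 368.0], 0.73, [0.4103, -0.0046]), ([290.0, 300.0], 0.7, [0.497, 0.1702])]
side big_hole [([292.0, 276.0], 0.88, [0.554, 0.1842]), ([369.0, 232.0], 0.78, [0.5082, 0.4083])]
side small_hole [([272.0, 392.0], 0.85, [0.3521, -0.0182]), ([374.0, 392.0], 0.74, [0.2236, 0.2479])]
wrist upper_center [([343.0, 170.0], 0.9, [0.2931, 0.2259]), ([337.0, 408.0], 0.87, [0.4118, -0.0058])]
wrist big_hole [([139.0, 302.0], 0.88, [0.5501, 0.1861]), ([291.0, 211.0], 0.84, [0.3572, 0.2092])]
wrist small_hole [([375.0, 384.0], 0.74, [0.3438, -0.0191]), ([120.0, 210.0], 0.69, [0.5276, 0.2748])]
6.7 [0.4905 0.1402 0.2015] yaw y -1.1223156091219315 grip 0.9880781208867996 [ 0.  -0.   0.4]
```

View pics/u1.png

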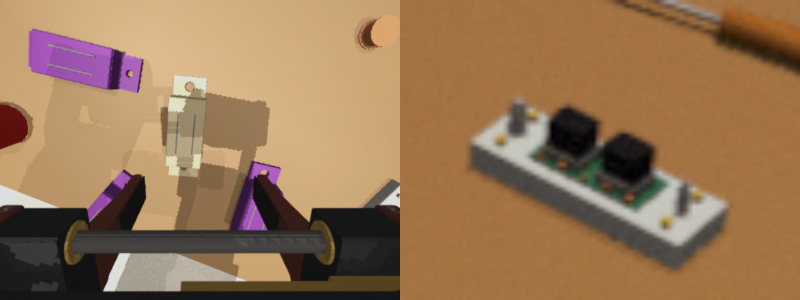

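Left half: the beige upper half, with its big lug hole at wrist (139,302) and small lug near (275,294); the others around it are purple. Right half: both relays are seated at the same height. Now I'll take beige-only measurements from the wrist camera.

```bash
cat >> lk.py <<'E'
def near(Z,P,n="wrist",tol=.03):
    c=arm.capture(n)
    for k,z in Z.items():
        for d in arm.place_of(k,c):
            X=onplane(c,d["position"],z)
            if min(np.hypot(*(X[:2]-p)) for p in P)<tol: print(n,k,np.round(d["position"]),round(d["p"],2),np.round(X[:2],4))
    return c
E
python3 -c "
from lk import *
P=[(.55,.187),(.428,.138),(.49,.164)]
c=near(UP,P)
hsv=cv2.cvtColor(c['image'],cv2.COLOR_RGB2HSV)
for d in arm.regions_of('upper_center',c):
    h=hsv[d['region']]; 
    X=onplane(c,d['position'],.03)[:2]
    if np.hypot(*(X-P[2]))<.06:
        pts=np.argwhere(d['region']);W=np.array([onplane(c,p,.02)[:2] for p in pts],np.float32)
        print(d['p'],np.median(h,0),cv2.minAreaRect(W*1000),W.mean(0))
        m=W.mean(0);e=np.linalg.eigh(np.cov((W-m).T))[1][:,1];print(np.arctan(e[1]/e[0]))
"
```

```text
wrist upper_center [209. 294.] 0.6 [0.4879 0.1651]
wrist big_hole [137. 303.] 0.76 [0.5525 0.1866]
wrist small_hole [264. 294.] 0.82 [0.4274 0.139 ]
0.74 [ 21.  75. 178.] ((490.5167236328125, 163.77464294433594), (159.24676513671875, 59.7471809387207), 20.27457046508789) [0.49323925 0.1647848 ]
0.3517000938355077
```

Hole spacing measures 133.8 mm (should be 134), mid (0.490, 0.163), yaw 0.36. I'll descend and grip.

>>> jog_arm([
  [[0,2.3,-3],-0.089,8.7],
  [[0,2.3,-7],-0.089,8.7],
  [[0,2.3,-11],-0.089,8.7],
  [[0,2.3,-14],-0.089,8.7],
  [[0,2.3,-17],-0.089,8.7],
  [[0,2.3,-18.2],-0.089,8.7],
  [[0,2.3,-18.6],-0.089,8.7],
  [[0,2.3,-18.6],-0.089,8.7],
])

```text
t: 7.67
ee_pos: [0.4904, 0.1631, 0.0152]
eef_rot: [[0.936, 0.352, -0.001], [0.352, -0.936, -0.0], [-0.001, -0.0, -1.0]]
ft_force: [-0.4, -0.8, 0.2]
grip_width: 0.991
finger_force: 0.0
```

>>> jog_arm([
  [[0,0,0],0,4.5],
  [[0,0,0],0,4.5],
  [[0,0,0],0,4.5],
  [[0,0,0],0,4.5],
  [[0,0,0],0,4.5],
  [[0,0,0],0,4.5],
  [[0,0,0],0,4.5],
  [[0,0,0],0,4.5],
], grip_force=45)

```text
t: 8.33
ee_pos: [0.491, 0.1633, 0.0162]
eef_rot: [[0.936, 0.351, 0.001], [0.351, -0.936, 0.0], [0.001, 0.0, -1.0]]
ft_force: [-0.0, -1.4, 6.6]
grip_width: 0.618
finger_force: 45.0
```

>>> jog_arm([
  [[0,0,3],0,4.5],
  [[0,0,7],0,4.5],
  [[0,-2,10.5],0,4.5],
  [[0,-6,12],-0.1,4.5],
  [[-0.4,-10,12],-0.2,4.5],
  [[-0.8,-14,12],-0.3,4.5],
  [[-1.2,-18,12],-0.4,4.5],
  [[-1.6,-22,12],-0.5,4.5],
])

```text
t: 9.0
ee_pos: [0.4737, -0.0584, 0.1357]
eef_rot: [[0.99, -0.145, 0.0], [-0.145, -0.99, 0.0], [0.0, -0.0, -1.0]]
ft_force: [0.7, -0.4, -2.6]
grip_width: 0.611
finger_force: 45.0
```

>>> jog_arm([
  [[0,-4,0],-0.025,4.5],
  [[0,-8,0],-0.025,4.5],
  [[0,-11,0],-0.025,4.5],
  [[0,-14,0],-0.025,4.5],
  [[0,-16.35,0],-0.025,4.5],
  [[0,-16.35,0],-0.025,4.5],
  [[0,-16.35,0],-0.025,4.5],
])

```text
t: 9.58
ee_pos: [0.474, -0.2212, 0.1352]
eef_rot: [[0.986, -0.167, -0.001], [-0.167, -0.986, 0.0], [-0.001, -0.0, -1.0]]
ft_force: [0.1, -1.0, -2.6]
grip_width: 0.611
finger_force: 45.0
```

```bash
python3 -c "
from lk import *
s=arm.read_state();p=np.array(s['ee_pos']);z=p[2]-.0155;print(s['t'],p,np.array(s['eef_rot'])[:2,0])
UPz=dict(upper_center=z+.024,big_hole=z,small_hole=z)
P=[p[:2],p[:2]+[.066,-.011],p[:2]+[-.066,.011]]
for n in('wrist','side','scene'):
    c=near(UPz,P,n); 
    if n!='scene':save('d1'+n+'.png',c['image'])
    near(BLK,P,n)
w=cv2.resize(cv2.imread('pics/d1wrist.png'),(400,300));r,q=map(int,proj(arm.capture('side'),p))
a=cv2.imread('pics/d1side.png')
cv2.imwrite('pics/d1.png',cv2.hconcat([w,cv2.resize(a[r-60:r+60,q-80:q+80],(400,300))]))
"
```

```text
9.5833 [ 0.47401774 -0.22115158  0.13520338] [ 0.9858975 -0.1673493]
wrist upper_center [311. 319.] 0.67 [ 0.4717 -0.2213]
wrist big_hole [149. 319.] 0.59 [ 0.5447 -0.234 ]
wrist big_dowel [149. 321.] 0.9 [ 0.5411 -0.2327]
side upper_center [167. 385.] 0.97 [ 0.4841 -0.2204]
side big_hole [167. 368.] 0.84 [ 0.5388 -0.2323]
side small_hole [188. 410.] 0.59 [ 0.4006 -0.2019]
side big_dowel [200. 367.] 0.66 [ 0.5268 -0.2173]
side small_dowel [213. 403.] 0.96 [ 0.4153 -0.2156]
side relay_b_top [198. 391.] 0.46 [ 0.4545 -0.2147]
scene upper_center [238. 216.] 0.83 [ 0.4733 -0.2178]
scene big_hole [267. 219.] 0.78 [ 0.5351 -0.2285]
scene big_dowel [295. 224.] 0.79 [ 0.5333 -0.2325]
scene small_dowel [255. 221.] 0.62 [ 0.4146 -0.2094]
```

View pics/d1.png

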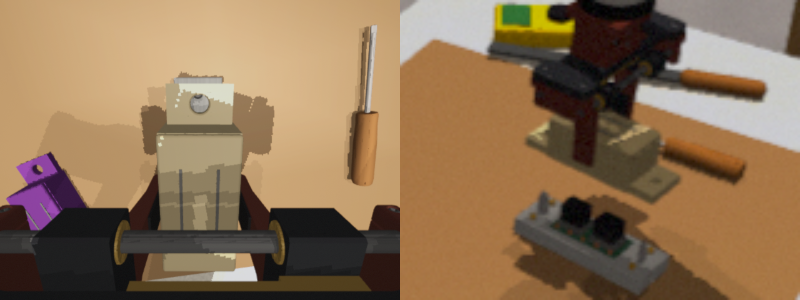

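The wrist view shows the thick dowel through the big hole, both at about (149,320). The side view shows the held half directly over the block. I'll lower to just above the dowel tips and measure there.

>>> jog_arm([
  [[0,0,-2],0,4.5],
  [[0,0,-4],0,4.5],
  [[0,0,-5.5],0,4.5],
  [[0,0,-6],0,4.5],
  [[0,0,-6],0,4.5],
])

```text
t: 11.4
ee_pos: [0.4737, -0.2199, 0.0743]
eef_rot: [[0.986, -0.165, -0.002], [-0.165, -0.986, 0.001], [-0.003, -0.001, -1.0]]
ft_force: [-0.4, 1.1, -1.8]
grip_width: 0.61
finger_force: 45.0
```

```bash
python3 -c "
from lk import *
s=arm.read_state();p=np.array(s['ee_pos']);z=p[2]-.0155;R=np.array(s['eef_rot']);print(s['t'],p,s['ft_force'])
h=p+.067*R[:,0];h[2]=z+.01
t=p-.067*R[:,0];t[2]=z+.01
out=[]
for n,X,w in(('wrist',h,(32,24)),('side',(p+[0,0,-.025]),(64,48))):
    c=arm.capture(n);r,q=map(int,proj(c,X));print(n,r,q,[np.round(proj(c,Y),1) for Y in (h,h-[0,0,.01],[.541,-.2324,.048],[.4075,-.2101,.048],t)])
    out.append(cv2.resize(c['image'][r-w[1]:r+w[1],q-w[0]:q+w[0]],(400,300),interpolation=2))
save('e1.png',cv2.hconcat(out))
"
```

```text
11.4 [ 0.47368806 -0.21991015  0.07434719] [-0.37867155  1.06943869 -1.78548086]
wrist 161 317 [array([161.3, 317.5]), array([159.7, 317.6]), array([155.3, 320. ]), array([376.3, 319.8]), array([400.4, 317.7])]
side 197 385 [array([182.4, 366. ]), array([185.4, 365.7]), array([188.1, 365.4]), array([207.8, 405.7]), array([201.8, 406.4])]
```

View pics/e1.png

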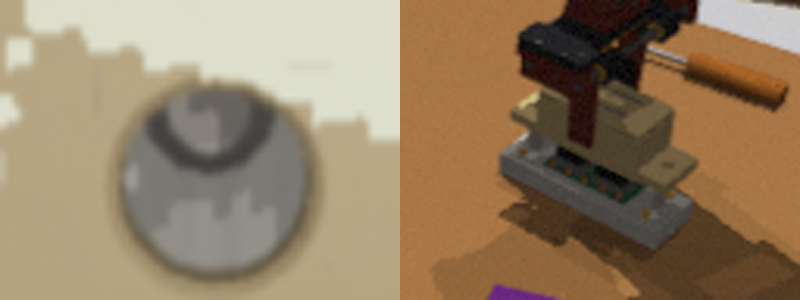

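```bash
python3 -c "
from lk import *
s=arm.read_state();p=np.array(s['ee_pos']);c=arm.capture('wrist')
H=onplane(c,(165.8,319.7),p[2]-.0155+.01);D=onplane(c,(155.7,318.9),.048)
print(H,D,D-H,p,c['R']@[0,0,1] if 0 else np.array(c['R'])[2])
"
```

```text
[ 0.53875195 -0.23219801  0.07039562] [ 0.54203693 -0.23238849  0.048     ] [ 0.00328499 -0.00019048 -0.02239562] [ 0.4748632  -0.22048029  0.07589562] [-0.28573281  0.04768124 -0.95712239]
```

The hole sits about 3.3 mm behind the dowel along x. I'll correct that and lower it over the tapers, watching the force.

>>> jog_arm([
  [[0.3,-0.03,0],0,4.5],
  [[0.3,-0.03,-0.3],0,4.5],
  [[0.3,-0.03,-0.7],0,4.5],
  [[0.3,-0.03,-1.1],0,4.5],
  [[0.3,-0.03,-1.5],0,4.5],
  [[0.3,-0.03,-1.7],0,4.5],
  [[0.3,-0.03,-1.7],0,4.5],
])

```text
t: 12.13
ee_pos: [0.4771, -0.2204, 0.0578]
eef_rot: [[0.986, -0.165, -0.001], [-0.165, -0.986, 0.001], [-0.001, -0.0, -1.0]]
ft_force: [1.0, -0.7, -2.2]
grip_width: 0.617
finger_force: 45.0
```

```bash
python3 -c "
from lk import *
s=arm.read_state();p=np.array(s['ee_pos']);z=p[2]-.0155;R=np.array(s['eef_rot']);print(s['t'],p,s['ft_force'],s['ft_torque'])
h=p+.067*R[:,0];h[2]=z+.01
out=[]
for n,X,w in(('wrist',h,(32,24)),('side',(p+[0,0,-.02]),(64,48))):
    c=arm.capture(n);r,q=map(int,proj(c,X));print(n,r,q)
    out.append(cv2.resize(c['image'][r-w[1]:r+w[1],q-w[0]:q+w[0]],(400,300),interpolation=2))
save('e2.png',cv2.hconcat(out))
"
```

```text
12.1333 [ 0.47705194 -0.22038392  0.05776962] [ 1.04731881 -0.68564781 -2.21430811] [0.0070343  0.11814992 0.00776753]
wrist 161 317
side 200 383
```

View pics/e2.png

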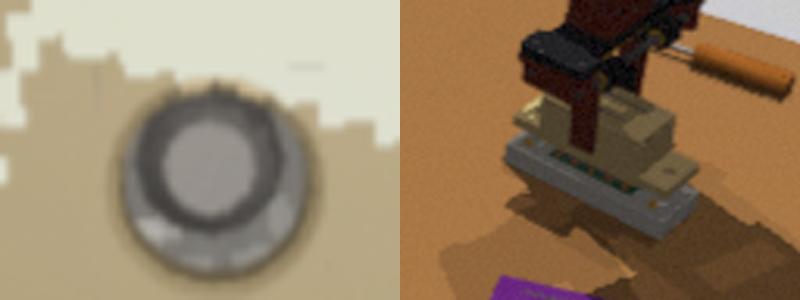

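The wrist crop shows the dowel inside the hole, about 0.6 mm off, with no contact force. I'll go on down.

>>> jog_arm([
  [[0.05,0,-0.3],0,4.5],
  [[0.05,0,-0.6],0,4.5],
  [[0.05,0,-0.9],0,4.5],
  [[0.05,0,-1.2],0,4.5],
  [[0.05,0,-1.4],0,4.5],
  [[0.05,0,-1.4],0,4.5],
], grip_force=55)

```text
t: 12.73
ee_pos: [0.4777, -0.2204, 0.0439]
eef_rot: [[0.986, -0.165, -0.001], [-0.165, -0.986, 0.0], [-0.001, -0.0, -1.0]]
ft_force: [-0.5, 0.2, -1.7]
grip_width: 0.612
finger_force: 55.0
```

>>> jog_arm([
  [[0,0,-0.2],0,4.5],
  [[0,0,-0.35],0,4.5],
  [[0,0,-0.45],0,4.5],
  [[0,0,-0.55],0,4.5],
  [[0,0,-0.6],0,4.5],
  [[0,0,-0.6],0,4.5],
])

```text
t: 13.23
ee_pos: [0.4781, -0.2206, 0.0389]
eef_rot: [[0.986, -0.165, 0.0], [-0.165, -0.986, -0.0], [0.0, 0.0, -1.0]]
ft_force: [-3.2, 1.2, 6.6]
grip_width: 0.608
finger_force: 55.0
```

>>> jog_arm([
  [[0,0,-0.1],0,4.5],
  [[0,0,-0.15],0,4.5],
  [[0,0,-0.2],0,4.5],
  [[0,0,-0.2],0,4.5],
])

```text
t: 13.57
ee_pos: [0.478, -0.2206, 0.0382]
eef_rot: [[0.986, -0.165, 0.0], [-0.165, -0.986, -0.0], [0.0, 0.0, -1.0]]
ft_force: [-6.6, 4.0, 21.5]
grip_width: 0.609
finger_force: 55.0
```

>>> jog_arm([
  [[0,0,-0.05],0,4.5],
  [[0,0,-0.05],0,4.5],
  [[0,0,-0.05],0,4.5],
  [[0,0,-0.05],0,4.5],
])

```text
t: 13.9
ee_pos: [0.478, -0.2206, 0.0382]
eef_rot: [[0.986, -0.165, 0.0], [-0.165, -0.986, -0.0], [0.0, 0.0, -1.0]]
ft_force: [-7.8, 2.9, 27.6]
grip_width: 0.612
finger_force: 55.0
```

```bash
python3 -c "
from lk import *
p=np.array([.478,-.2206,.04]);out=[]
for n,w in(('scene',(48,36)),('side',(48,36))):
    c=arm.capture(n);r,q=map(int,proj(c,p))
    out.append(cv2.resize(c['image'][r-w[1]:r+w[1],q-w[0]:q+w[0]],(400,300),interpolation=2))
save('f1.png',cv2.hconcat(out));s=arm.read_state();print(s['t'],s['ee_pos'],s['ft_force'],s['ft_torque'])
"
```

```text
14.0 [ 0.47803396 -0.22062267  0.03817728] [-7.81388284  4.35596415 28.01094148] [ 0.63892606  1.32393142 -0.01836594]
```

View pics/f1.png

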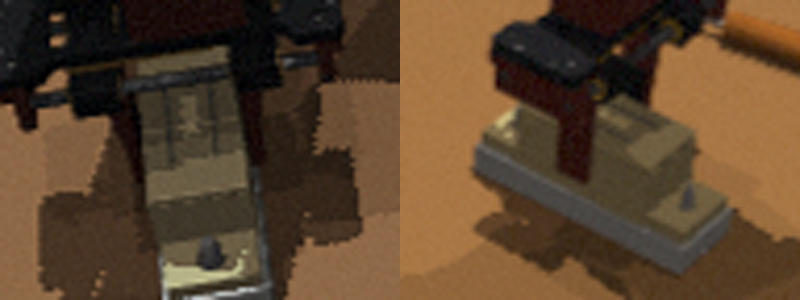

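Both dowels stick up through their holes and the halves meet flush in both views. The tool has stopped at a hard stop with 28 N, well above the springs' 10 N. Handing in while it holds.

```bash
python3 -c "
from plant import arm
print(arm.finish_job())"
```

```text
the job is handed in; nothing more can be done
None
```

I pushed both relays home, fitted the beige upper half over its dowels and pressed it shut, then handed the job in at about 14 s with the arm still holding it down at about 28 N.

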